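# Seat a tumbler's bayonet lid and hold it at half twist

## Task

Vent the polishing tumbler for rinsing: unscrew the wing cap on its standpipe anticlockwise until it stops, then fit the steel bayonet lid into the bowl so that it seats flat on the rim. Twist the lid clockwise halfway to lock, so that the pointer stands at the long middle rib, never so far that it clicks home, and hold it there against its return spring: finish with the gripper still holding the lid. Do not push the other things on the bench about.

Things in the scene. Friction and masses are not known exactly. Their poses are not given: they have to be found in the camera images.
- tumbler: Fixed bench tumbler (all sizes mm): grey base, x -75..75, y -65..165, 60 high, with an open steel bowl, outside diameter 100, rim 150 above the table, and at y = +125 a standpipe with a black wing cap. Origin on the bowl axis at table height, z up. A dial flange round the bowl, 30 below the rim, has three black ribs: two short and a long one between.
- bowl_mouth (a point): Centre of the bowl's mouth, at rim height on its axis; axes as the tumbler's. Inside the rim a lip 6 thick, bore 64 diameter, has two slots 20 wide, facing each other along the tumbler's x axis, reaching 82 across. Once below the lip, lugs turn only clockwise seen from above.
- middle_rib (a point): The long middle rib of the dial flange, 57 out from the bowl axis along the tumbler's +x; the pointer stands over it at half twist (interlock 0.7).
- interlock (a joint): Turn (rad) of the ring in the bowl that the lugs push, with a steel pointer outside: 0 at rest (pointer on the short rib anticlockwise of the middle one), growing clockwise from above, 0.7 halfway, 1.4 the end. The lid turns about 0.1 (0 to 0.2) from slot-aligned before it takes the ring along. A spring, 0.18 N m at 0.7, turns both back when let go. The lock click comes from 1.15.
- vent_cap (a joint): Turn (rad) of the captive wing cap: 0 screwed down, growing anticlockwise seen from above to its stop at 1.2; stays where left (friction 0.03 N m). At 0 its wing lies along the tumbler's y axis.
- vent_wing (a point): On the cap's axis, 182 above the table, top of its upright black wing: 12 thick, 38 long, 32 high, on a round cap 40 across whose top is 150 above the table. 125 along the tumbler's +y from the bowl axis. Its axes turn with the cap; the wing is long along y.
- lid: Loose steel lid, 140 g, upright on its plug. Origin: centre of the plug's underside, z up. Plug 58 diameter (tapering to 42 over the lowest 6), 20 high; two lugs along the lid's +-x, 14 wide, tips 74 across, z 6 to 12; disc 92 diameter, z 20 to 26; black bar handle along x, 56 long, 14 thick, z 26 to 62. Half a turn makes no difference. Seated, the disc lies on the rim: origin 130 above the table.
- bur_cup: Bystander, leave alone: white ceramic cup, 48 across, 60 high (mm).
- jar: Bystander, leave alone: glass jar with a red screw lid, 64 across, 80 high (mm).
- bench_block: Bystander, leave alone: steel block 60 x 60 x 22 (mm).
- hammer: Bystander, leave alone: wooden-handled hammer, 240 long, lying (mm).
- graver: Bystander, leave alone: wooden-handled pointed tool, 170 long, lying (mm).
- ring_tray: Bystander, leave alone: wooden tray of rings 90 x 130 x 22 (mm).
- mandrel: Bystander, leave alone: upright tapered steel mandrel on a 60 wide foot, 150 high (mm).

How it is judged:
On the way, in this order (a step that is already met when the one before it is completed fails the run):
1. the wing cap is unscrewed to its stop (value of joint vent_cap above 1 rad), for 0.2 s.
2. the lid is seated in the bowl, disc on the rim, its lugs through the slots (z of lid in the frame of tumbler between 0.125 and 0.134 m and horizontal distance between lid and bowl_mouth below 0.005 m and angle between lid's own z axis and vertical below 0.08 rad and value of joint interlock below 0.45 rad), for 0.1 s.
At the end, for the whole second after the job is handed in: The cap is within 0.25 rad of its open stop; the lid lies in the bowl (origin 125 to 134 mm above the table, within 5 mm of the bowl's axis, tilted under 0.08 rad), is twisted so that the interlock reads 0.53 to 0.87 rad and stands still, and the fingers still grip it (contact over 4 N) (z of lid in the frame of tumbler between 0.125 and 0.134 m and horizontal distance between lid and bowl_mouth below 0.005 m and angle between lid's own z axis and vertical below 0.08 rad and value of joint interlock between 0.53 and 0.87 rad and velocity of joint interlock between -0.1 and 0.1 rad/s and value of joint vent_cap above 0.95 rad and contact force between the fingers and lid above 4 N); the arm keeps its last pose, push and grip.
It fails at once if the lid is twisted into its lock click (interlock over 1.15 rad) (value of joint interlock above 1.15 rad).
It fails at once if a bystander is pushed more than 40 mm (distance of any of bur_cup, jar, bench_block, hammer, graver, ring_tray, mandrel from where it was at the start of the episode above 0.04 m).
It also fails if it takes over 61 s, if anything falls off the work surface, if the arm or the gripper's body presses on something with over 40 N, if the wrist force passes 120 N, or if a joint passes its speed limit or range.

## Robot

A 7-joint arm with a two-finger parallel gripper is mounted at the origin on the work surface. World frame = base frame: x ahead of the robot, y to its left, z up, the work surface at z = 0. Lengths are in m, angles in rad, forces in N, time in s.
With the tool pointing down it reaches from about 0.425 to 0.875 m from the base axis. Payload 8.4 kg.
Tool frame: the origin (TCP) lies midway between the tips of the shut fingers; the grasp point (between the pads) lies 19 mm behind it; z points along the fingers, y is the line along which they close (so a half turn about z gives the same grasp; the last joint's range is limited). The gripper opens to 85 mm and grips with 20 to 120 N. Pads are 22 mm wide; open, the fingers measure 114 mm over their backs; the gripper's body (76 mm by 85 mm) begins 54 mm behind the grasp point. The pads swing forward as they close: fully open they stand 13 mm farther back than shut.
Start: joints at [1.078, 0.333, 0.04, 1.465, -0.013, 1.343, -0.059], TCP at [0.249, -0.6, 0.231] pointing down, gripper open.
Joint ranges: [-2.58, 2.58], [-0.38, 2.09], [-1.3, 1.39], [0.25, 2.4], [-1.5, 4.64], [0.08, 2.09], [-2.65, 2.65]. Speed limits (rad/s): [2.22, 2.22, 2.79, 2.79, 3.14, 3.14, 3.14].

## Interface

Orientations are given as a unit quaternion [w, x, y, z].
In Python, from rig import robot gives the robot as it stands.
- The arm moves only by the shell command python3 drive.py 'ROWS' [FORCE]. ROWS is rows parted by semicolons, their numbers by spaces, 1 to 10 of them, each of 7 numbers: the finger opening in m, then dx, dy, dz in m, then a rotation vector rx, ry, rz in rad; each row is the pose to reach, as a shift and turn from the pose commanded when the command began, along the tool's axes at that moment; what a row does not reach only later rows make up. A row lasts 1/8 s, in which the tool goes at most 0.0625 m and 0.188 rad, less where a joint would pass 70% of its speed; a pose out of reach is approached as far as the arm can. The fingers move at their own pace and stop on an object; FORCE is the grip in N (left out, the last holds). Time passes only in rows, so rows that do not move let the fingers close. It prints the time, the measured TCP pose, the force, the opening and the grip force at its end.
- robot.read_state(): the state, without advancing time (a new reading comes with each control period).
- robot.read_camera(name): name is "scene" or "top" or "wrist"; returns a dict with "img" (384x512x3 uint8, blue, green, red), "vertical_fov" (degrees; the focal length in pixels is half the picture's height over the tangent of half this angle, whatever the lens; pixels are square), "cx", "cy" (the principal point, pixels), "dist_coeffs" ([k1, k2, p1, p2, k3] as OpenCV has them; the pictures are not rectified), "rvec" (rotation vector, rad) and "tvec" (3), from world to camera coordinates, as OpenCV has them. Camera axes: x right, y down, z forward; pixel columns grow to the right and rows downward; lengths in m; the calibration is good to about 2 mm. A picture is of the moment at which its call begins. There is no depth.
- robot.sign_off(): hands the job in; it is judged then, once.
The state is a dict: "clock": time; "joint_pos": joint angles; "joint_velocities": joint speeds; "joint_efforts": joint torques, N m; "tcp_pos": TCP position; "orientation": TCP orientation; "ft_force": force on the tool from outside, world axes, zero at the start; "torque": the same for the moment, N m; "gripper_width": finger opening in m; "finger_force": force on a finger pad.
Only numpy, scipy, OpenCV 4.12 (cv2) and the standard library are available. Lean on these libraries where they do the work, as an engineer would, in place of code of your own. Each camera call takes 0.05 s, during which the arm holds its last target. There are 200 camera calls.

## Working session

There is one attempt and no reset: what is moved stays moved. The work goes in short steps, Python scripts to look and compute and a shell command to move; the robot and the scene stay as the last step left them, time stands still between calls to the robot, and variables do not carry over. Pictures are saved under pics/ and viewed, at most 10 in all, crops included, and the job is handed in when it is done.

```bash
ls; mkdir -p pics; python3 - <<'E'
from rig import robot
import cv2
for n in ("scene","top"):
    c=robot.read_camera(n); cv2.imwrite(f"pics/{n}0.png",cv2.resize(c["img"],(768,576)))
    print(n,{k:v for k,v in c.items() if k!="img"})
print(robot.read_state())
E
```

```text
drive.py
pics
rig.py
scene {'vertical_fov': 47.03028959983203, 'cx': 260.7258260919961, 'cy': 190.67801594058514, 'dist_coeffs': array([0.05028162, 0.        , 0.        , 0.        , 0.        ]), 'rvec': array([ 2.09598387,  0.61581996, -0.33229025]), 'tvec': array([-0.44362957, -0.04853294,  1.62625424])}
top {'vertical_fov': 54.0537984844223, 'cx': 252.84185952814437, 'cy': 192.49683198858145, 'dist_coeffs': array([-0.02716689,  0.        ,  0.        ,  0.        ,  0.        ]), 'rvec': array([ 2.14072014, -2.15925011,  0.17810118]), 'tvec': array([0.00100575, 0.5343689 , 0.98241761])}
{'clock': 0.1, 'joint_pos': array([ 1.07778352,  0.33380095,  0.03987524,  1.46621601, -0.01340487,
        1.34330455, -0.05849589]), 'joint_velocities': array([-0.0004353 , -0.00142841,  0.00120688, -0.00284557,  0.00075782,
        0.00073915,  0.00040779]), 'joint_efforts': array([ 3.75677904e-03, -6.60024977e+01,  1.37034081e+00, -4.06480944e+01,
        1.71000604e-02,  8.91444564e-03, -2.74989119e-06]), 'tcp_pos': array([ 0.24922417, -0.59985742,  0.2305194 ]), 'orientation': array([-7.06902599e-04,  9.80677680e-01,  1.95629121e-01, -1.87908793e-04]), 'ft_force': array([-0.50670499, -0.1067607 , -0.19200981]), 'torque': array([-0.01570063,  0.07290453,  0.00173812]), 'finger_force': 0.0, 'gripper_width': 0.08512194635781405}
```

View pics/scene0.png

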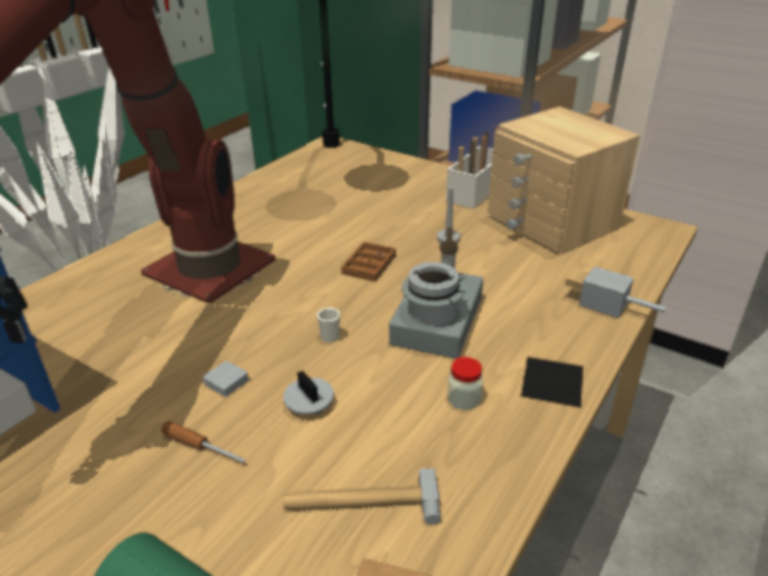

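View pics/top0.png

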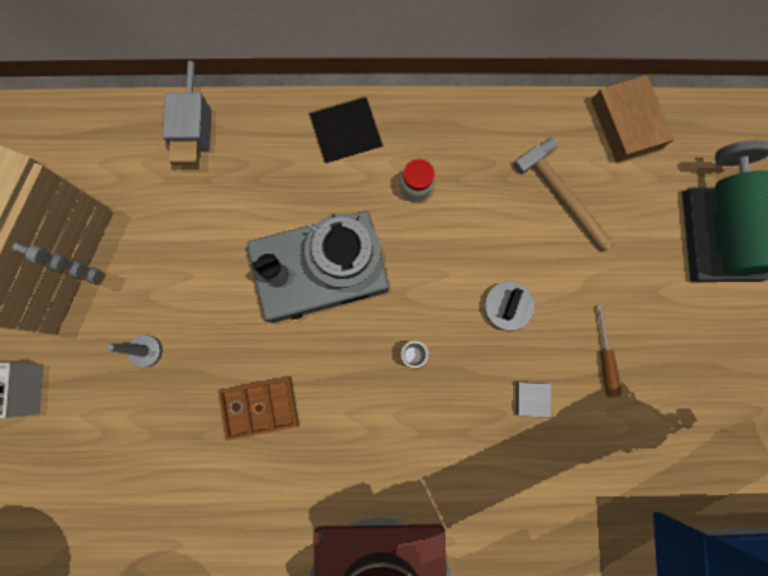

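The top view (768x576) shows the bowl mouth at about (342,247), the wing cap at (267,266) and the lid at (510,306), with its handle running from (506,317) to (517,290). The jar, cup and block are all clear of these. Next I'll zoom in on the tumbler and lid.

```bash
cat > h.py <<'E'
import numpy as np, cv2
from scipy.spatial.transform import Rotation as R
from rig import robot
def cam(n):
    c=robot.read_camera(n); h=c["img"].shape[0]
    f=h/2/np.tan(np.radians(c["vertical_fov"])/2)
    c["K"]=np.array([[f,0,c["cx"]],[0,f,c["cy"]],[0,0,1]]); c["Rm"]=cv2.Rodrigues(c["rvec"])[0]; return c
def pt(c,uv,z):  # pixel -> world at height z
    p=cv2.undistortPoints(np.float64([[uv]]),c["K"],c["dist_coeffs"])[0,0]
    d=c["Rm"].T@np.r_[p,1]; o=-c["Rm"].T@c["tvec"]; return (o+d*(z-o[2])/d[2])[:2]
def px(c,P): return cv2.projectPoints(np.float64(P).reshape(-1,3),c["rvec"],c["tvec"],c["K"],c["dist_coeffs"])[0][:,0]
def pose():
    s=robot.read_state(); q=s["orientation"]; return s["tcp_pos"],R.from_quat(np.r_[q[1:],q[0]])
def to_tool(P,yaw_closing=None):
    "shift in tool axes to TCP target P (world) and rotvec to point down with tool y along angle"
    p,r=pose(); d=r.inv().apply(np.array(P)-p); out=[d]
    if yaw_closing is not None:
        for a in (yaw_closing,yaw_closing+np.pi):
            y=np.array([np.cos(a),np.sin(a),0]); z=np.array([0,0,-1.]); x=np.cross(y,z)
            rv=(r.inv()*R.from_matrix(np.c_[x,y,z])).as_rotvec(); out.append(rv)
    return [o.round(4) for o in out]
E
python3 - <<'E'
from h import *
c=cam("top"); im=c["img"]
a=im[130:220,155:265]; b=im[180:230,315:365]
A=cv2.resize(a,None,fx=5,fy=5,interpolation=cv2.INTER_CUBIC); B=cv2.resize(b,None,fx=5,fy=5,interpolation=cv2.INTER_CUBIC)
out=np.zeros((450,800,3),np.uint8); out[:,:550]=A; out[:250,550:]=B
cv2.imwrite("pics/crop1.png",out)
q=lambda u,v,z: print(pt(c,(u/1.5,v/1.5),z))
q(342,247,.15);q(267,266,.182);q(510,306,.026);q(506,317,.062);q(517,290,.062)
E
```

```text
[0.5870964  0.05827113]
[0.55019192 0.1739084 ]
[ 0.50264819 -0.24374474]
[ 0.47887308 -0.22678056]
[ 0.52695794 -0.24857798]
```

View pics/crop1.png

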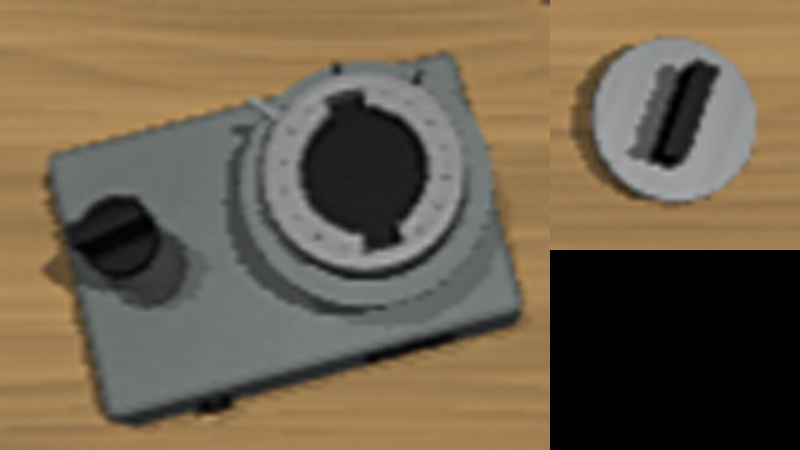

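```bash
python3 - <<'E'
from h import *
c=cam("top")
f=lambda u,v,x0,z:pt(c,((u-x0)/5,(v)/5)+np.array([155,130] if x0==0 else [315,180]),z)
s1,s2=f(383,248,0,.15),f(347,93,0,.15); print("bowl",f(364,171,0,.15),np.arctan2(*(s2-s1)[::-1]),np.linalg.norm(s2-s1))
print("lid",f(675,119,550,.026)); print("cap",f(116,236,0,.15))
print(to_tool([.50,-.25,.32],.228))
E
```

```text
bowl [0.58826893 0.05876109] 0.2231295747895678 0.07979644872169545
lid [ 0.50320303 -0.24376928]
cap [0.55674196 0.17938021]
[array([ 0.3658, -0.2271, -0.0891]), array([-9.000e-04, -7.000e-04, -1.405e+00]), array([-7.0000e-04,  9.0000e-04,  1.7366e+00])]
```

```bash
python3 drive.py '0.085 0.05 -0.03 -0.02 0 0 -0.17; 0.085 0.1 -0.06 -0.04 0 0 -0.34; 0.085 0.15 -0.09 -0.06 0 0 -0.51; 0.085 0.2 -0.12 -0.08 0 0 -0.68; 0.085 0.25 -0.15 -0.09 0 0 -0.85; 0.085 0.3 -0.18 -0.09 0 0 -1.02; 0.085 0.33 -0.21 -0.09 0 0 -1.19; 0.085 0.366 -0.227 -0.09 0 0 -1.36; 0.085 0.366 -0.227 -0.09 0 0 -1.405; 0.085 0.366 -0.227 -0.09 0 0 -1.405'
python3 - <<'E'
from h import *
c=cam("wrist"); print(-c["Rm"].T@c["tvec"], px(c,[.503,-.244,.026]), pose()[0])
cv2.imwrite("pics/w1.png",cv2.resize(c["img"],(768,576)))
np.save("w1.npy",{k:c[k] for k in c},allow_pickle=True)
print(to_tool([.56,.18,.27],.225))
E
```

```text
clock: 1.45
tcp_pos: [0.5003, -0.25, 0.3211]
orientation: [-0.0, 0.622, 0.783, -0.0]
ft_force: [-1.1, 0.1, -0.5]
gripper_width: 0.0851
finger_force: 0.0
[ 0.48495288 -0.18496351  0.46336719] [[259.91054772 153.02796175]] [ 0.50004222 -0.25052648  0.32115301]
[array([0.4061, 0.155 , 0.0511]), array([-0.0004, -0.    ,  0.0013]), array([ 1.0000e-04, -6.0000e-04, -3.1403e+00])]
```

View pics/w1.png

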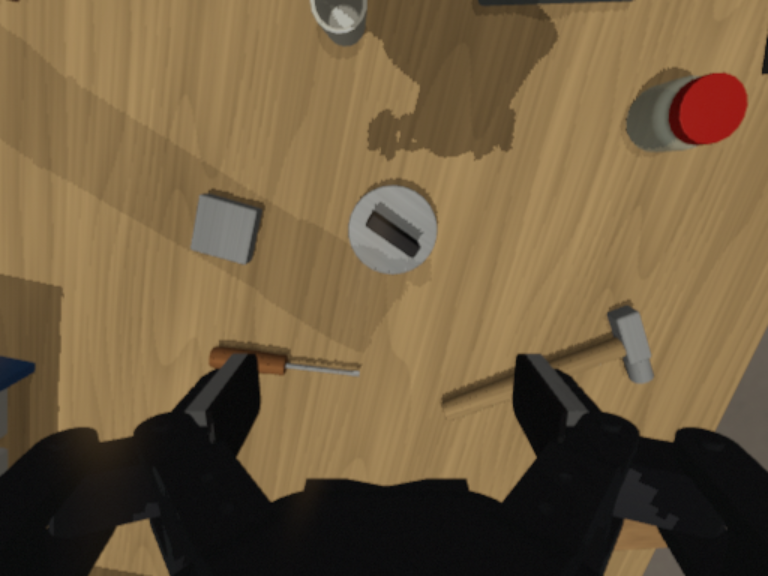

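The wrist view shows the lid disc centred at (393,229). The handle's top face has corners at about (374,211), (421,243), (413,258) and (367,226).

```bash
python3 - <<'E'
from h import *
c=np.load("w1.npy",allow_pickle=True).item()
print("disc",pt(c,(393/1.5,229/1.5),.026))
C=np.array([pt(c,(u/1.5,v/1.5),.062) for u,v in [(374,211),(421,243),(413,258),(367,226)]])
print(C.round(4),C.mean(0)); d=(C[1]-C[0])+(C[2]-C[3]); print(np.arctan2(d[1],d[0]), np.linalg.norm(d)/2)
E
python3 drive.py '0.085 0.05 0.02 -0.01; 0.085 0.1 0.04 -0.01' 2>&1 | tail -1
python3 drive.py '0.085 0.05 0.02 0 0 0 0; 0.085 0.1 0.04 0 0 0 0; 0.085 0.15 0.06 0 0 0 0; 0.085 0.2 0.08 0 0 0 0; 0.085 0.25 0.1 0 0 0 0; 0.085 0.3 0.12 0 0 0 0; 0.085 0.35 0.14 0 0 0 0; 0.085 0.38 0.15 0 0 0 0; 0.085 0.38 0.15 0 0 0 0'
python3 - <<'E'
from h import *
c=cam("wrist"); print(px(c,[[.588,.0588,.15],[.56,.18,.182]]), pose()[0])
cv2.imwrite("pics/w2.png",cv2.resize(c["img"],(768,576)))
np.save("w2.npy",{k:c[k] for k in c},allow_pickle=True)
E
```

```text
disc [ 0.50599402 -0.24273544]
[[ 0.4832 -0.2257]
 [ 0.5331 -0.2449]
 [ 0.5293 -0.2606]
 [ 0.4799 -0.2408]] [ 0.50638682 -0.24299699]
-0.37495775474289095 0.05333717407958179
ValueError: each row has 7 numbers
clock: 2.62
tcp_pos: [0.5601, 0.1563, 0.3211]
orientation: [-0.001, 0.621, 0.784, 0.0]
ft_force: [0.9, -0.3, -0.3]
gripper_width: 0.085
finger_force: 0.0
[[261.39013363 255.08560652]
 [262.7851528  157.31646756]] [0.56046602 0.15408038 0.32109141]
```

View pics/w2.png

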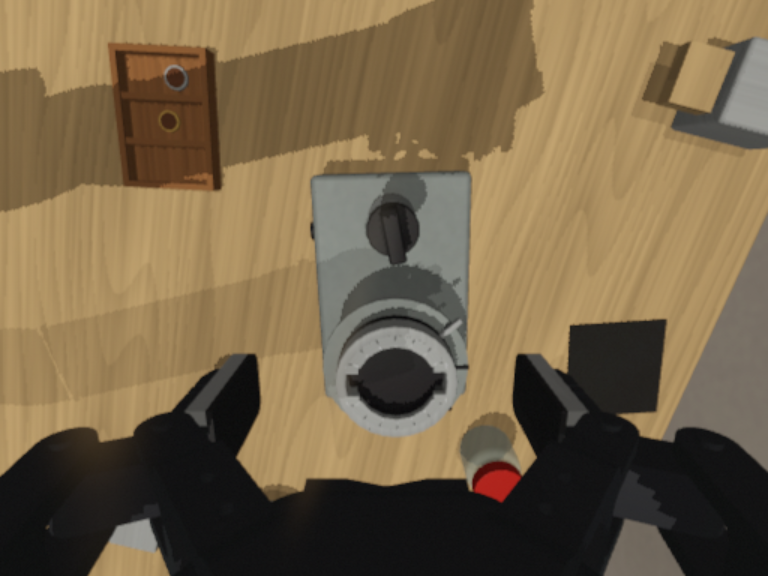

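The wrist view shows the bowl rim centred at about (397,380), with slot ends at (346,383) and (445,382). The cap is at (393,228), and its wing looks slightly tilted. I'll zoom in on it.

```bash
python3 - <<'E'
from h import *
c=np.load("w2.npy",allow_pickle=True).item()
q=lambda u,v,z: pt(c,(u/1.5,v/1.5),z)
s1,s2=q(346,383,.15),q(445,382,.15); print("bowl",q(397,379.5,.15),(s1+s2)/2,np.arctan2(*(s2-s1)[::-1]),np.linalg.norm(s2-s1)); print("cap",q(393,228,.15))
a=c["img"][125:185,230:300]; cv2.imwrite("pics/w2c.png",cv2.resize(a,None,fx=8,fy=8,interpolation=cv2.INTER_CUBIC))
E
```

```text
bowl [0.59121876 0.0624316 ] [0.59065525 0.05954098] 0.24158408520387567 0.08022372189755578
cap [0.55954124 0.18082785]
```

View pics/w2c.png

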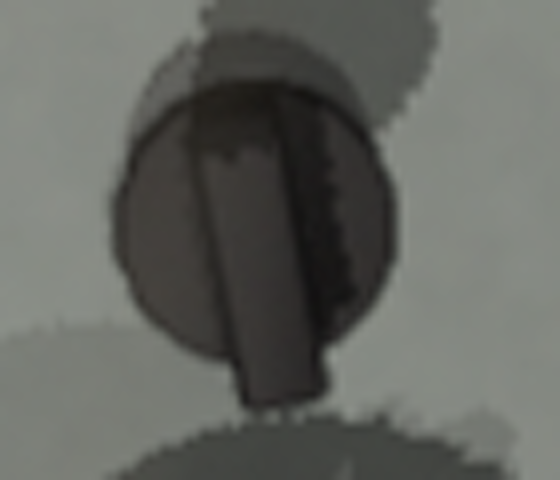

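```bash
python3 - <<'E'
from h import *
c=np.load("w2.npy",allow_pickle=True).item()
q=lambda u,v,z: pt(c,(230+u/8,125+v/8),z)
a,b=q(240,400,.182),q(195,160,.182); d,e=q(325,390,.182),q(280,130,.182)
for s,t in((a,b),(d,e)): print(np.arctan2(*(t-s)[::-1]))
print("cap",q(255,220,.15), "wing near end mid",q(285,405,.182))
y=np.arctan2(*(b-a)[::-1])-np.pi/2
print(y,to_tool([.5600,.1805,.156],y))
E
```

```text
1.9853176270001516
1.981511042276159
cap [0.55953546 0.18026235] wing near end mid [0.56712107 0.16261623]
0.414521300205255 [array([0.0258, 0.0056, 0.1651]), array([-5.000e-04, -1.000e-04, -1.866e-01]), array([-2.000e-04,  7.000e-04,  2.955e+00])]
```

```bash
python3 drive.py '0.085 0.0255 0.006 0 0 0 -0.187; 0.085 0.0255 0.006 0.05 0 0 -0.187; 0.085 0.0255 0.006 0.1 0 0 -0.187; 0.085 0.0255 0.006 0.14 0 0 -0.187; 0.085 0.0255 0.006 0.165 0 0 -0.187; 0.085 0.0255 0.006 0.165 0 0 -0.187; 0.0 0.0255 0.006 0.165 0 0 -0.187; 0.0 0.0255 0.006 0.165 0 0 -0.187; 0.0 0.0255 0.006 0.165 0 0 -0.187; 0.0 0.0255 0.006 0.165 0 0 -0.187' 40
python3 drive.py '0 0 0 0 0 0 0; 0 0 0 0 0 0 0;0 0 0 0 0 0 0'
```

```text
clock: 3.92
tcp_pos: [0.5604, 0.18, 0.1568]
orientation: [0.0, 0.546, 0.838, -0.0]
ft_force: [-21.6, -10.3, 19.8]
gripper_width: 0.0119
finger_force: 13.5
clock: 4.3
tcp_pos: [0.5599, 0.1798, 0.1569]
orientation: [-0.0, 0.546, 0.838, -0.001]
ft_force: [-6.6, -2.8, 8.2]
gripper_width: 0.0111
finger_force: 40.5
```

Gripped. Now I'll turn it anticlockwise, which is negative about tool z.

```bash
python3 drive.py '0 0 0 0 0 0 -0.13; 0 0 0 0 0 0 -0.26; 0 0 0 0 0 0 -0.39; 0 0 0 0 0 0 -0.52; 0 0 0 0 0 0 -0.65; 0 0 0 0 0 0 -0.78; 0 0 0 0 0 0 -0.9; 0 0 0 0 0 0 -0.98; 0 0 0 0 0 0 -1.02; 0 0 0 0 0 0 -1.02'
python3 -c "
from h import *
p,r=pose();y=r.apply([0,1,0]);print(np.arctan2(y[1],y[0])-.2355,robot.read_state()['torque'])"
```

```text
clock: 5.55
tcp_pos: [0.5604, 0.1806, 0.157]
orientation: [-0.0, 0.067, 0.998, 0.0]
ft_force: [-3.4, 0.6, 5.0]
gripper_width: 0.0114
finger_force: 40.2
1.2004509498319194 [0.08993142 0.76035798 0.01449799]
```

```bash
python3 drive.py '0 0 0 0 0 0 -0.05; 0 0 0 0 0 0 -0.05; 0 0 0 0 0 0 -0.05'
python3 -c "
from h import *
p,r=pose();y=r.apply([0,1,0]);print(np.arctan2(y[1],y[0])-.2355,robot.read_state()['torque'])"
```

```text
clock: 5.92
tcp_pos: [0.5604, 0.1806, 0.157]
orientation: [-0.0, 0.043, 0.999, 0.0]
ft_force: [-2.6, 1.1, 6.2]
gripper_width: 0.0109
finger_force: 41.6
1.2487055640595996 [ 0.21647129  0.81181884 -0.69712772]
```

```bash
python3 drive.py '0.06 0 0 0 0 0 0.04; 0.06 0 0 0 0 0 0.04; 0.06 0 0 0 0 0 0.04; 0.085 0 0 -0.06 0 0 0.04; 0.085 0 0 -0.12 0 0 0.04; 0.085 0 0 -0.13 0 0 0.04'
python3 -c "
from h import *
print(to_tool([.506,-.243,.25],-.375+np.pi/2))"
```

```text
clock: 6.68
tcp_pos: [0.562, 0.1813, 0.2908]
orientation: [0.003, 0.063, 0.998, 0.001]
ft_force: [0.8, 0.8, -1.1]
gripper_width: 0.0849
finger_force: 0.0
[array([ 0.0027, -0.428 ,  0.0397]), array([0.0032, 0.0056, 0.2496]), array([-0.0081,  0.0047, -2.892 ])]
```

```bash
python3 drive.py '0.085 0 -0.06 0 0 0 0.04; 0.085 0 -0.12 0 0 0 0.08; 0.085 0 -0.18 0 0 0 0.12; 0.085 0 -0.24 0 0 0 0.16; 0.085 0 -0.3 0 0 0 0.2; 0.085 0 -0.36 0 0 0 0.25; 0.085 0 -0.41 0.02 0 0 0.25; 0.085 0.002 -0.428 0.04 0 0 0.25; 0.085 0.002 -0.428 0.04 0 0 0.25; 0.085 0.002 -0.428 0.04 0 0 0.25'
python3 - <<'E'
from h import *
c=cam("wrist"); t=cam("top")["img"]
p=px(c,[.506,-.243,.05])[0]; print(p,pose()[0]); np.save("w3.npy",{k:c[k] for k in c},allow_pickle=True)
u,v=int(p[0])-50,min(int(p[1])-50,284); print(u,v)
o=np.hstack([cv2.resize(c["img"][v:v+100,u:u+100],(500,500),interpolation=cv2.INTER_CUBIC),cv2.resize(t[160:200,160:184],(300,500),interpolation=cv2.INTER_CUBIC)])
cv2.imwrite("pics/w3.png",o)
E
```

```text
clock: 7.92
tcp_pos: [0.5057, -0.2422, 0.2469]
orientation: [0.0, 0.186, 0.983, 0.0]
ft_force: [0.4, -0.2, -0.3]
gripper_width: 0.0848
finger_force: 0.0
[257.50622977 169.68511268] [ 0.50598788 -0.24236926  0.24737131]
207 119
```

View pics/w3.png

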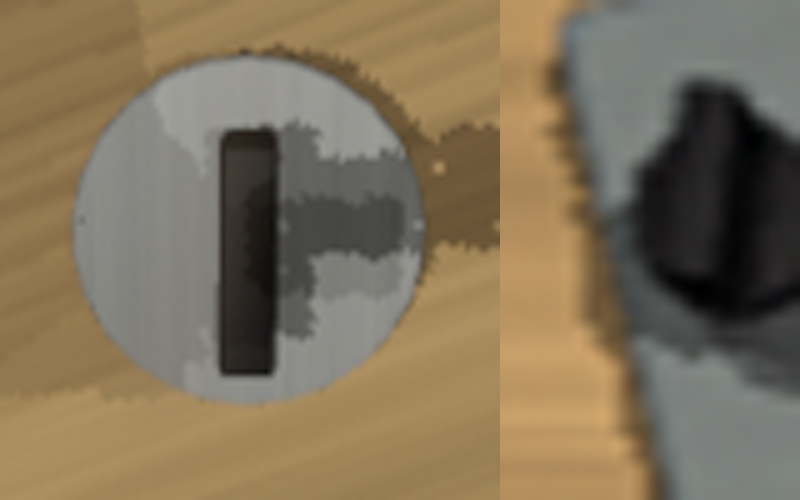

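The handle lines up with the tool's x axis. The disc is centred at crop (250,229), and the right half of the picture shows the cap wing turned to its open position.

```bash
python3 - <<'E'
from h import *
c=np.load("w3.npy",allow_pickle=True).item()
q=lambda u,v,z: pt(c,(207+u/5,119+v/5),z)
print("disc",q(250,229,.026)); a,b=q(246.5,370,.062),q(248.5,150,.062); print("handle",(a+b)/2,np.arctan2(*(a-b)[::-1]))
d=q(250,229,.026); print(to_tool([*d,.033],-.375+np.pi/2))
E
```

```text
disc [ 0.5043104 -0.2429997]
handle [ 0.50528551 -0.24400703] -0.3826804682861653
[array([ 0.0016, -0.0012,  0.2144]), array([0.0002, 0.0015, 0.0022]), array([-2.3000e-03,  3.0000e-04, -3.1394e+00])]
```

```bash
python3 drive.py '0.085 0.001 -0.001 0.06 0 0 0; 0.085 0.001 -0.001 0.12 0 0 0; 0.085 0.001 -0.001 0.17 0 0 0; 0.085 0.001 -0.001 0.205 0 0 0; 0.085 0.001 -0.001 0.214 0 0 0; 0.085 0.001 -0.001 0.214 0 0 0; 0.0 0.001 -0.001 0.214 0 0 0; 0.0 0.001 -0.001 0.214 0 0 0; 0.0 0.001 -0.001 0.214 0 0 0; 0.0 0.001 -0.001 0.214 0 0 0' 70
python3 drive.py '0 0 0 0 0 0 0; 0 0 0 0 0 0 0; 0 0 0 0 0 0 0'
```

```text
clock: 9.28
tcp_pos: [0.5037, -0.2449, 0.0326]
orientation: [0.0, 0.187, 0.982, -0.0]
ft_force: [-0.9, 1.7, 3.4]
gripper_width: 0.0129
finger_force: 71.1
clock: 9.65
tcp_pos: [0.5037, -0.2449, 0.0326]
orientation: [0.0, 0.187, 0.982, -0.0]
ft_force: [-2.4, 0.1, 5.8]
gripper_width: 0.0126
finger_force: 70.1
```

```bash
python3 drive.py '0 0 0 -0.05 0 0 0; 0 0 0 -0.1 0 0 0; 0 0 0 -0.16 0 0 0; 0 0 0 -0.2 0 0 0; 0 0 0 -0.22 0 0 0; 0 0 0 -0.22 0 0 0'
python3 - <<'E'
from h import *
print(to_tool([.590,.0592,.25],.2355+np.pi/2))
E
```

```text
clock: 10.4
tcp_pos: [0.5042, -0.2451, 0.2533]
orientation: [0.001, 0.187, 0.982, -0.0]
ft_force: [-0.2, -0.6, -2.1]
gripper_width: 0.0127
finger_force: 69.2
[array([0.0319, 0.3146, 0.0031]), array([-0.0011,  0.002 , -0.6115]), array([2.6000e-03, 1.4000e-03, 2.5301e+00])]
```

```bash
python3 drive.py '0 0.005 0.05 0 0 0 -0.1; 0 0.01 0.1 0 0 0 -0.2; 0 0.015 0.15 0 0 0 -0.3; 0 0.02 0.2 0 0 0 -0.4; 0 0.025 0.25 0 0 0 -0.5; 0 0.03 0.295 0 0 0 -0.61; 0 0.032 0.3146 0.003 0 0 -0.6115; 0 0.032 0.3146 0.003 0 0 -0.6115; 0 0.032 0.3146 0.003 0 0 -0.6115'
python3 - <<'E'
from h import *
print(to_tool([.590,.0592,.185],.2355+np.pi/2))
c=cam("wrist"); s=cam("scene"); np.save("s4.npy",s,allow_pickle=True)
p=px(s,[.59,.059,.2])[0].astype(int); print(p)
o=np.hstack([cv2.resize(c["img"][60:360,100:420],(480,450)),cv2.resize(s["img"][p[1]-60:p[1]+60,p[0]-42:p[0]+43],(319,450),interpolation=cv2.INTER_CUBIC)])
cv2.imwrite("pics/w4.png",o)
E
```

```text
clock: 11.52
tcp_pos: [0.5889, 0.0583, 0.2482]
orientation: [-0.001, -0.117, 0.993, -0.0]
ft_force: [0.2, -0.6, -0.9]
gripper_width: 0.0128
finger_force: 69.1
[array([-0.0014,  0.0007,  0.0632]), array([-0.0001, -0.0018, -0.0009]), array([-2.8000e-03,  2.0000e-04,  3.1407e+00])]
[289 168]
```

View pics/w4.png

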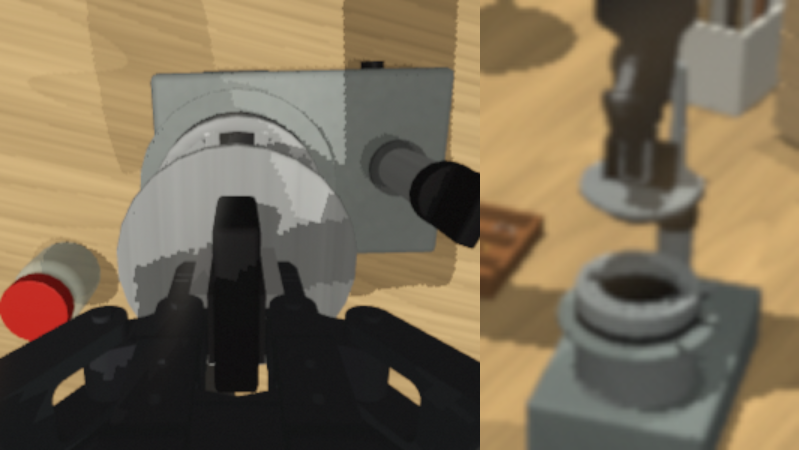

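The lid is held level over the bowl. The slot at (237,138) lines up with the handle at (238,…). I'll descend now.

```bash
python3 drive.py '0 -0.001 0.0005 0.03 0 0 0; 0 -0.001 0.0005 0.055 0 0 0; 0 -0.001 0.0005 0.063 0 0 0; 0 -0.001 0.0005 0.068 0 0 0; 0 -0.001 0.0005 0.072 0 0 0; 0 -0.001 0.0005 0.076 0 0 0; 0 -0.001 0.0005 0.076 0 0 0'
python3 -c "
from h import *
print(robot.read_state()['torque'],to_tool([.590,.0592,.162],.2355+np.pi/2))"
```

```text
clock: 12.5
tcp_pos: [0.5901, 0.0603, 0.1733]
orientation: [-0.0, -0.118, 0.993, 0.0]
ft_force: [0.7, -0.9, -1.9]
gripper_width: 0.0131
finger_force: 69.2
[-0.02574155  0.01588215 -0.00434517] [array([ 0.0004, -0.001 ,  0.0113]), array([ 0.    , -0.    ,  0.0002]), array([ 0.0000e+00,  1.0000e-04, -3.1414e+00])]
```

```bash
python3 drive.py '0 0 0 0.004 0 0 0; 0 0 -0.0005 0.008 0 0 0; 0 0 -0.0005 0.0105 0 0 0; 0 0 -0.0005 0.012 0 0 0; 0 0 -0.0005 0.012 0 0 0'
python3 -c "
from h import *
print(robot.read_state()['torque'],to_tool([.590,.0592,.162],.2355+np.pi/2))"
```

```text
clock: 13.12
tcp_pos: [0.5904, 0.0597, 0.1626]
orientation: [0.0, -0.118, 0.993, -0.0]
ft_force: [-5.5, -1.1, 11.4]
gripper_width: 0.0128
finger_force: 70.9
[-0.43989808  1.04087583  0.02556172] [array([ 0.0005, -0.0004,  0.0006]), array([-0.0009,  0.0004,  0.0001]), array([-6.0000e-04, -1.4000e-03, -3.1415e+00])]
```

```bash
python3 drive.py '0 0 0 0 0 0 0; 0 0 0 0 0 0 0.09; 0 0 0 0 0 0 0.18; 0 0 0 0 0 0 0.27; 0 0 0 0 0 0 0.36; 0 0 0 0 0 0 0.45; 0 0 0 0 0 0 0.54; 0 0 0 0 0 0 0.63; 0 0 0 0 0 0 0.7; 0 0 0 0 0 0 0.7' 90
python3 -c "
from h import *
print(robot.read_state()['torque'],to_tool([.590,.0592,.162],.2355+np.pi/2))"
```

```text
clock: 14.38
tcp_pos: [0.5912, 0.0596, 0.1627]
orientation: [0.001, 0.231, 0.973, -0.0]
ft_force: [-1.2, -2.3, 7.4]
gripper_width: 0.0129
finger_force: 87.8
[-0.46800271  0.29581463  0.02665578] [array([ 0.0008, -0.0009,  0.0007]), array([-4.000e-04,  2.400e-03, -7.009e-01]), array([3.1000e-03, 5.0000e-04, 2.4407e+00])]
```

```bash
python3 drive.py '0 0 0 0 0 0 0.08; 0 0 0 0 0 0 0.08; 0 0 0 0 0 0 0.08'
python3 - <<'E'
from h import *
print(robot.read_state()['torque'])
c=cam("wrist"); s=cam("scene");t=cam("top")
np.save("f.npy",[c,s,t],allow_pickle=True)
p=px(s,[.59,.059,.14])[0].astype(int); r=px(t,[.59,.059,.14])[0].astype(int); print(p,r)
f=lambda im,p:cv2.resize(im[p[1]-28:p[1]+28,p[0]-28:p[0]+28],(400,400),interpolation=cv2.INTER_CUBIC)
o=np.hstack([f(s["img"],p),f(t["img"],r)])
cv2.imwrite("pics/w5.png",o); cv2.imwrite("pics/w5w.png",cv2.resize(c["img"],(768,576)))
E
```

```text
clock: 14.75
tcp_pos: [0.5912, 0.0596, 0.1627]
orientation: [0.001, 0.269, 0.963, 0.0]
ft_force: [0.2, -0.6, 7.6]
gripper_width: 0.0126
finger_force: 87.8
[-0.50021763  0.24768764  0.017145  ]
[288 185] [227 164]
```

View pics/w5.png

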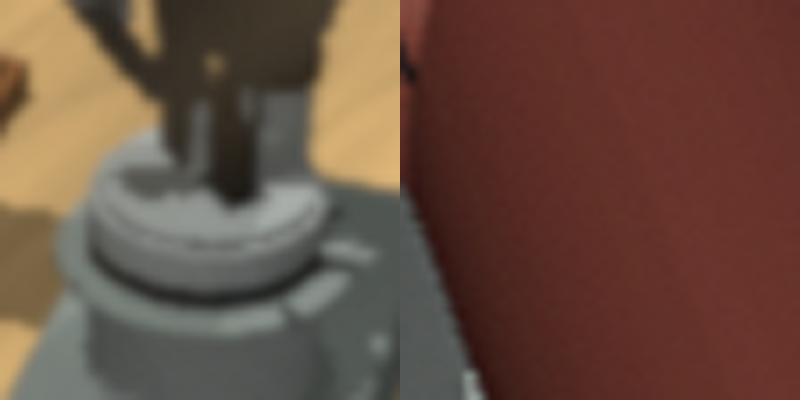

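View pics/w5w.png

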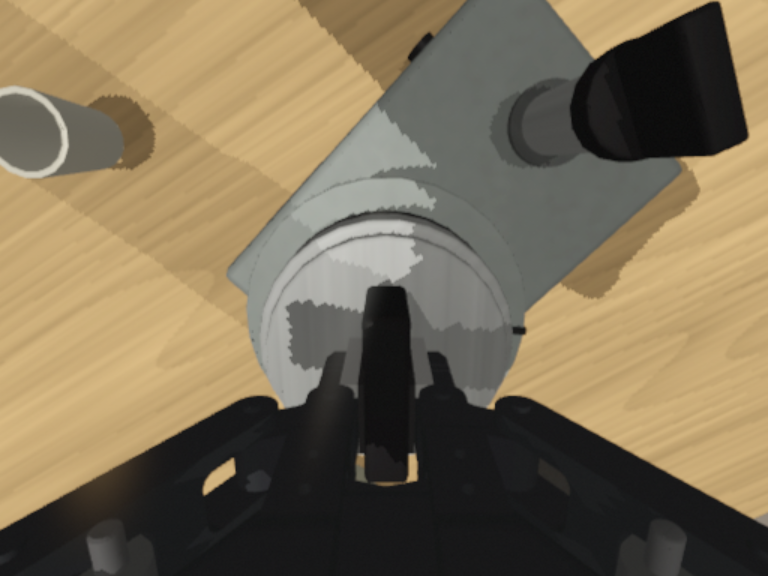

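```bash
python3 - <<'E'
from h import *
c,s,t=np.load("f.npy",allow_pickle=True); s4=np.load("s4.npy",allow_pickle=True).item()
B=np.array([.5900,.0592]); th=.2355
print("crop px of points r=57: angle -> now / rest brightness at r 54,57,60,64")
for a in np.arange(-1,1.41,.1):
    row=[]
    for z in (.122,.132):
        for r in (54,57,60,64):
            P=[*(B+r/1000*np.array([np.cos(th+a),np.sin(th+a)])),z]
            p=px(s,P)[0]
            g=lambda im:int(cv2.getRectSubPix(im,(1,1),tuple(map(float,p))).mean())
            row.append(f"{g(s['img'])}/{g(s4['img'])}")
            if r==57 and z==.122: cc=((p-[260,157])*7.14).round()
    print(round(a,1),cc,*row)
E
```

```text
crop px of points r=57: angle -> now / rest brightness at r 54,57,60,64
-1.0 [242. 317.] 128/126 134/132 134/132 115/113 40/39 55/54 75/74 113/112
-0.9 [255. 315.] 129/127 138/135 134/131 118/116 44/43 51/50 76/74 109/107
-0.8 [268. 312.] 127/125 132/130 131/128 110/108 43/42 52/51 75/73 97/96
-0.7 [280. 308.] 106/105 104/102 96/94 84/83 41/41 57/56 88/86 118/116
-0.6 [291. 303.] 112/111 115/113 116/114 104/102 45/45 71/70 104/103 132/130
-0.5 [301. 298.] 127/125 136/134 132/130 112/110 53/53 84/83 117/115 137/135
-0.4 [310. 293.] 131/129 138/137 133/131 111/110 55/54 84/83 113/111 134/132
-0.3 [318. 287.] 131/129 137/135 132/130 110/108 47/46 76/73 101/99 119/118
-0.2 [324. 280.] 125/123 134/132 130/128 108/106 61/46 77/65 83/82 84/92
-0.1 [330. 273.] 111/109 122/120 121/120 100/99 97/63 103/79 104/98 104/108
-0.0 [334. 266.] 80/76 90/92 93/98 85/85 121/75 127/87 129/102 126/103
0.1 [337. 258.] 85/73 92/93 94/103 97/91 106/78 115/85 117/88 107/85
0.2 [338. 251.] 115/80 120/98 122/109 122/97 87/80 92/83 93/82 88/81
0.3 [338. 243.] 127/79 131/87 128/93 114/88 78/77 82/80 83/81 83/81
0.4 [337. 236.] 98/77 103/83 102/83 95/82 70/68 73/73 79/78 81/80
0.5 [334. 228.] 79/76 83/81 85/82 85/81 71/66 67/67 75/75 80/79
0.6 [330. 221.] 77/75 75/74 78/77 81/79 99/82 82/79 78/81 81/83
0.7 [325. 214.] 98/89 77/70 67/65 72/72 122/93 99/90 86/90 84/90
0.8 [319. 207.] 128/105 114/89 93/78 76/75 136/99 113/95 97/92 96/97
0.9 [311. 201.] 142/100 141/98 133/95 106/90 139/99 121/102 110/104 115/113
1.0 [303. 195.] 164/87 160/93 155/97 133/99 117/99 111/101 109/107 122/125
1.1 [293. 190.] 166/80 161/89 156/94 140/98 100/98 96/100 93/100 102/111
1.2 [283. 185.] 155/69 147/82 134/92 117/99 86/93 84/98 83/99 83/99
1.3 [272. 180.] 128/55 120/68 108/78 96/89 80/91 81/96 81/99 81/99
1.4 [261. 177.] 79/50 85/63 85/73 82/82 70/87 75/93 80/98 82/100
```

```bash
python3 - <<'E'
from h import *
c,s,t=np.load("f.npy",allow_pickle=True); w=np.load("w2.npy",allow_pickle=True).item(); s4=np.load("s4.npy",allow_pickle=True).item()
B=np.array([.5900,.0592])
def ar(c,uv,z): d=pt(c,uv,z)-B; return np.round([np.arctan2(d[1],d[0])-.2355,1000*np.linalg.norm(d)],3)
for z in (.12,.125,.13,.135,.14):
    print(z,"wrist rest",ar(w,(443/1.5,334/1.5),z),ar(w,(462/1.5,320/1.5),z),"top rest",ar(t,(155+250/5,130+99/5),z))
# centroid of the newly bright blob on the scene picture, near the flange
d=s["img"].mean(2)-s4["img"].mean(2); m=(d>18).astype(np.uint8); n,l,st,ce=cv2.connectedComponentsWithStats(m)
for i in range(1,n):
    if 295<ce[i][0]<325 and 170<ce[i][1]<210: print(st[i],ce[i],[list(ar(s,ce[i],z)) for z in (.125,.13,.135)])
E
```

```text
0.12 wrist rest [ 0.619 51.759] [ 0.635 71.976] top rest [ 0.706 73.128]
0.125 wrist rest [ 0.658 52.389] [ 0.663 72.334] top rest [ 0.716 71.875]
0.13 wrist rest [ 0.696 53.097] [ 0.691 72.748] top rest [ 0.727 70.631]
0.135 wrist rest [ 0.733 53.881] [ 0.718 73.217] top rest [ 0.739 69.395]
0.14 wrist rest [ 0.769 54.736] [ 0.745 73.74 ] top rest [ 0.75  68.168]
[304 190   9   4  20] [307.8 191.5] [[np.float64(0.186), np.float64(58.242)], [np.float64(0.06), np.float64(58.908)], [np.float64(-0.062), np.float64(60.482)]]
[312 204   1   2   2] [312.  204.5] [[np.float64(-0.53), np.float64(98.682)], [np.float64(-0.581), np.float64(103.462)], [np.float64(-0.627), np.float64(108.481)]]
```

```bash
python3 drive.py '0 0 0 0 0 0 0.02; 0 0 0 0 0 0 0.02; 0 0 0 0 0 0 0.02; 0 0 0 0 0 0 0.02'; python3 -c "
from rig import robot
print(robot.sign_off())"
```

```text
clock: 15.4
tcp_pos: [0.5911, 0.0596, 0.1626]
orientation: [0.001, 0.278, 0.96, 0.0]
ft_force: [-1.0, -2.0, 8.9]
gripper_width: 0.0126
finger_force: 87.8
the job is handed in; nothing more can be done
None
```

The job is handed in at 15.4 s, but sign-off returned no verdict: the cap was turned until it pushed back at its stop, the lid is seated and still gripped at about 88 N, and I estimate the interlock at 0.66 rad from camera images, well short of the click.

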